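Sweep the loose nuts and washer into the catch tray

TASK

Clear the loose hardware off the low wooden work stand: with the fingertips, sweep both square nuts and the big washer along its top through the open side of the shallow green metal catch tray, until all three lie flat and wholly inside it. Only push them: do not pick them up. Leave the other things on the stand and bench where they lie.

Things in the scene. Friction and masses are not known exactly. Their poses are not given: they have to be found in the camera images.
- work_stand: Low solid wooden work stand fixed on the bench; its flat pale top, 310 mm (x) by 500 mm (y), is 64 mm above the bench. The tray, the nuts and the washer lie on it. Origin: centre of its underside.
- catch_tray: Shallow green sheet-metal tray with steel rims, screwed to the stand (its place varies), inside 130 mm deep (x) by 170 mm wide (y); walls 3 mm thick and 29 mm high on three sides. No lip: its floor is flush with the stand's top. Origin: centre of the floor. Its x axis points from the open side (x = -65 mm) to the back wall (x = +65 mm); side walls at y = +-85 mm.
- tray_mouth (a point): Middle of the tray's open side, at floor level; same axes as the tray (x points into the tray, y across).
- nut_a: One square iron nut, 33 x 33 mm and 14 mm high, lying flat on the stand, free to slide; about 50 g. Origin: centre of its underside, z up (x and y across its sides).
- nut_b: The other square iron nut, 33 x 33 mm and 14 mm high, lying flat on the stand, free to slide; about 50 g. Origin: centre of its underside, z up (x and y across its sides).
- washer: Big thick round rusty iron washer, 45 mm across, 8 mm high, lying flat, free to slide; about 70 g. Origin: centre of its underside.
- wood_block: Bystander, loose on the stand: red-brown wooden block, 30 x 58 mm, 42 mm high. Origin: centre of its underside. Leave it alone.
- iron_stub: Bystander, loose on the bench: dark broken forging, 26 x 65 mm (long along its y), 22 mm high. Origin: centre of its underside. Leave it alone.
- long_bolt: Bystander, loose on the bench: rusty square-head bolt with nut, 188 mm long along its y, 26 mm thick. Origin: centre of its underside. Leave it alone.
- clevis: Bystander, loose on the stand: small forged clevis, 50 x 84 mm (long along its y), 26 mm high. Origin: centre of its underside. Leave it alone.
- pulley_wheel: Bystander, loose on the bench: round brass pulley wheel lying flat, 67 mm across, 19 mm high. Origin: centre of its underside. Leave it alone.

How it is judged:
At the end, for the whole second after the job is handed in: Both nuts and the washer lie flat (underside less than 12 mm above the stand) and still, wholly in the tray: inside its three walls, the centre of each nut at least 12 mm and of the washer at least 16 mm past the open side; each bystander is within 15 mm of where it stood (x of nut_a in the frame of tray_mouth between 0.012 and 0.13 m and y of nut_a in the frame of tray_mouth between -0.085 and 0.085 m and height (world z) of each of nut_a, nut_b, washer below 0.076 m and linear speed of each of nut_a, nut_b, washer below 0.01 m/s and x of nut_b in the frame of tray_mouth between 0.012 and 0.13 m and y of nut_b in the frame of tray_mouth between -0.085 and 0.085 m and x of washer in the frame of tray_mouth between 0.016 and 0.13 m and y of washer in the frame of tray_mouth between -0.085 and 0.085 m and distance of each of wood_block, iron_stub, long_bolt, clevis, pulley_wheel from where it was at the start of the episode below 0.015 m); the robot touches nothing.
It fails at once if a nut or the washer is lifted (its underside's centre more than 15 mm above the stand) (height (world z) of any of nut_a, nut_b, washer above 0.079 m).
It fails at once if a bystander is moved more than 15 mm (distance of any of wood_block, iron_stub, long_bolt, clevis, pulley_wheel from where it was at the start of the episode above 0.015 m).
It also fails if it takes over 72 s, if anything falls off the work surface, if the arm or the gripper's body presses on something with over 40 N, if the wrist force passes 120 N, or if a joint passes its speed limit or range.

ROBOT

A 6-joint arm with a two-finger parallel gripper is mounted at the origin on a cart in front of the work surface, level with it; the furniture and walls round the work are solid. World frame = base frame: x ahead of the robot, y to its left, z up, the work surface at z = 0. Lengths are in m, angles in rad, forces in N, time in s.
With the tool pointing down it reaches from about 0.325 to 0.85 m from the base axis. Payload 4.4 kg.
Tool frame: the origin (TCP) lies at the very end of the fingers, on their centre line; the grasp point (between the pads) lies 19 mm behind it; z points along the fingers, y is the line along which they close (so a half turn about z gives the same grasp; the last joint's range is limited). The gripper opens to 94 mm and grips with 3 to 60 N. Pads are 16 mm wide; open, the fingers measure 119 mm over their backs; the gripper's body (75 mm by 177 mm) begins 78 mm behind the grasp point.
Start: joints at [1.065, 0.207, 1.542, -0, 1.393, -0.15], TCP at [0.2, 0.539, 0.205] pointing down, gripper open.
Joint ranges: [-2.73, 2.73], [-0.86, 2.22], [0.23, 2.46], [-1.11, 4.25], [0.08, 2.63], [-2.82, 2.82]. Speed limits (rad/s): [2.79, 2.79, 3.14, 3.14, 3.14, 3.14].

INTERFACE

Orientations are given as a unit quaternion [x, y, z, w].
In Python, from plant import robot, get_image, camera_info, look_for gives the robot as it stands.
- The arm moves only by the shell command python3 -m handwheel 'ROWS'. ROWS is JSON, a list of rows, each an object of numbers: "x", "y", "z": the shift along the tool's x, y, z in cm; "wx", "wy", "wz": the turn, a rotation vector about the tool's x, y, z in rad; "fingers": the opening, from 0 (shut) to 1 (fully open). A call has exactly 10 rows; each row shifts and turns the commanded pose from where the row before left it, along the tool's axes as they then stand; what a row does not reach is not made up. A row lasts 1/10 s, in which the tool goes at most 50 mm and 8.59 degrees, less where a joint would pass 70% of its speed; a pose out of reach is approached as far as the arm can. A call is refused whole if a number of a shift passes 5 or a number of a turn 0.15, either way. A call with a gripper value outside its range is refused whole. The fingers move at their own pace and stop on an object; the grip force is fixed at half the most. Time passes only in rows, so rows that do not move let the fingers close, or fill a call up. It gives the time, the measured TCP pose, the force, the opening and the grip force at its end, in the units of the state.
- robot.get_state(): the state, without advancing time (a new reading comes with each control period).
- get_image(name): name is "side" or "top"; returns the picture (400x640x3 uint8, blue, green, red); there is no depth.
- camera_info(name): a dict with "fx", "fy", "cx", "cy" (pixels), "world_from_camera" (4x4, takes a point from camera to world coordinates). Camera axes: x right, y down, z forward; pixel columns grow to the right and rows downward; lengths in m; the calibration is good to about 2 mm. A picture is of the moment at which its call begins. camera_info takes no time and is no camera call.
- robot.job_done(): hands the job in; it is judged then, once.
Trained networks look in the newest picture that a camera, given by its name, has taken for a name from the list of things; names that differ only in an ending like _2 or _b are one class to them, and where a whole thing is asked for, a point or a joint stands for the part that bears it (a point fixed in the world has none). Each returns a list of dicts, best first, with "score" (0 to 1); they miss things now and then, are a little off and sometimes report something else, mostly with a low value. They report only what shows in the picture. A call takes as long as a camera call.
- look_for(query, camera): "box" ([left, top, width, height] as shares, 0 to 1, of the picture: columns of its width, rows of its height, round what is visible of it).
The state is a dict: "clock": time; "joints": joint angles; "joint_vel": joint speeds; "effort": joint torques, N m; "tool_pos": TCP position; "eef_rot": TCP orientation; "force": force on the tool from outside, world axes, zero at the start; "moment": the same for the moment, N m; "opening": finger opening in m; "finger_force": force on a finger pad.
Only numpy, scipy, OpenCV 4.12 (cv2) and the standard library are available. Lean on these libraries where they do the work, as an engineer would, in place of code of your own. Each camera call takes 0.05 s, during which the arm holds its last target. There are 200 camera calls.

## Working session

There is one attempt and no reset: what is moved stays moved. The work goes in short steps, Python scripts to look and compute and a shell command to move; the robot and the scene stay as the last step left them, time stands still between calls to the robot, and variables do not carry over. Pictures are saved under pics/ and viewed, at most 10 in all, crops included, and the job is handed in when it is done.

```bash
mkdir -p pics
cat > h.py <<'E'
import numpy as np,cv2
from plant import robot,get_image,camera_info,look_for
def ray(cam,u,v):
    c=camera_info(cam);T=np.array(c["world_from_camera"])
    d=T[:3,:3]@np.array([(u-c["cx"])/c["fx"],(v-c["cy"])/c["fy"],1]);return T[:3,3],d
def at(cam,u,v,z):
    o,d=ray(cam,u,v);return o+d*(z-o[2])/d[2]
def tri(a,b):
    (o,d),(p,e)=a,b
    s=np.linalg.lstsq(np.stack([d,-e],1),p-o,rcond=None)[0]
    return (o+d*s[0]+p+e*s[1])/2
def proj(cam,P):
    c=camera_info(cam);T=np.linalg.inv(np.array(c["world_from_camera"]));q=T[:3,:3]@np.array(P)+T[:3,3]
    return c["fx"]*q[0]/q[2]+c["cx"],c["fy"]*q[1]/q[2]+c["cy"]
E
python3 - <<'E'
from h import *
for c in("top","side"):
    cv2.imwrite(f"pics/{c}0.png",get_image(c))
    print(c,np.round(np.array(camera_info(c)["world_from_camera"])[:3],3).tolist())
    for n in("nut_a","washer","catch_tray","wood_block","clevis"):
        for r in look_for(n,c)[:3]:
            b=np.array(r["box"])*[640,400,640,400];u,v=b[0]+b[2]/2,b[1]+b[3]/2
            print(c,n,round(r["score"],2),np.round(b,0),np.round(at(c,u,v,.07),3))
s=robot.get_state();print(s["clock"],s["tool_pos"],s["eef_rot"])
E
```

```text
top [[-0.017, -0.996, 0.089, 0.432], [-1.0, 0.017, 0.002, 0.218], [-0.003, -0.089, -0.996, 1.125]]
top washer 0.64 [252. 199.  15.  17.] [0.522 0.386 0.07 ]
top catch_tray 0.78 [336. 189.  71.  89.] [0.452 0.11  0.07 ]
top wood_block 0.57 [224. 164.  28.  23.] [0.603 0.442 0.07 ]
top clevis 0.83 [223. 257.  38.  15.] [0.381 0.431 0.07 ]
side [[-0.994, -0.056, 0.092, 0.435], [-0.107, 0.616, -0.78, 1.268], [-0.013, -0.786, -0.619, 0.883]]
side nut_a 0.42 [312. 203.   4.  11.] [0.586 0.303 0.07 ]
side nut_a 0.39 [283. 154. 121. 122.] [0.495 0.323 0.07 ]
side nut_a 0.36 [294. 227.  18.  22.] [0.597 0.428 0.07 ]
side washer 0.52 [322. 222.  18.  17.] [0.526 0.391 0.07 ]
side catch_tray 0.67 [328. 153.  69.  42.] [0.45  0.115 0.07 ]
side wood_block 0.7 [295. 222.  17.  28.] [0.598 0.418 0.07 ]
side clevis 0.75 [373. 227.  21.  30.] [0.381 0.426 0.07 ]
side clevis 0.44 [360. 200.   9.  12.] [0.438 0.277 0.07 ]
0.6 [0.19978341 0.53920678 0.20549143] [1.76457604e-01 9.84308241e-01 3.00756573e-05 1.06018461e-05]
```

View pics/top0.png

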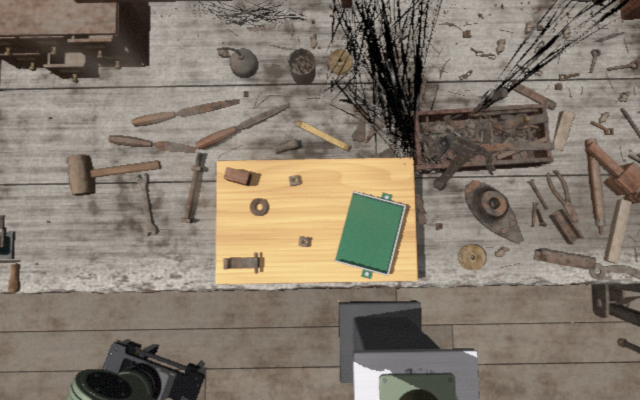

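View pics/side0.png

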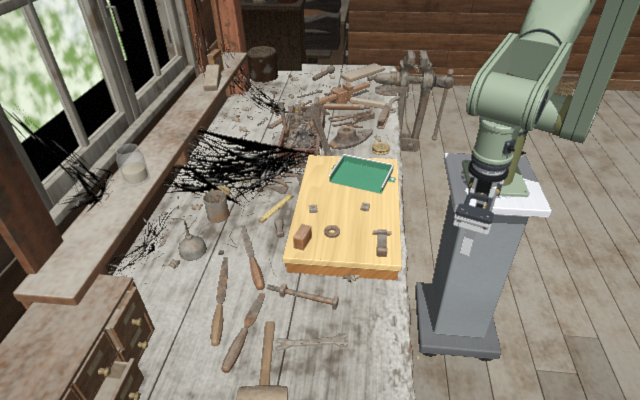

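The top view shows the nuts at about (295,180) and (305,241), and the washer at (259,207). The tray's open side runs along its left edge, roughly (357,194) to (337,262). The block is at (238,176), and the clevis is at (243,263). The side view shows the nuts at about (313,209) and (365,206), and the washer at (331,231). Next I'll segment and triangulate.

```bash
cat > m.py <<'E'
from h import *
def blobs(cam,P,img,r=13):
    # dark blob near projected point
    u,v=proj(cam,P);u0,v0=int(u)-r,int(v)-r
    p=img[v0:v0+2*r,u0:u0+2*r].astype(float);w=np.clip((190-p[...,2])/80,0,1)
    n,l,s,c=cv2.connectedComponentsWithStats((w>.4).astype('uint8'))
    k=1+np.argmin([np.hypot(*(c[i]-[r,r]))-s[i,4]*.05 for i in range(1,n)])
    x,y,ww,hh,a=s[k]
    return u0+x+(ww-1)/2,v0+y+(hh-1)/2,ww,hh,a
E
python3 - <<'E'
from m import *
T=get_image("top");S=get_image("side")
for n,t,s in(("nutN",(305,241),(365,206)),("nutF",(295,180),(313,209)),("washer",(259,207),(331,231))):
    a=blobs("top",at("top",*t,.07),T);b=blobs("side",at("side",*s,.07),S)
    print(n,a,b,"tri",np.round(tri(ray("top",*a[:2]),ray("side",*b[:2])),4),"top@.071",np.round(at("top",*a[:2],.071),4),"side",np.round(at("side",*b[:2],.071),4))
cv2.imwrite("pics/t1.png",cv2.resize(T[150:290,210:425],None,fx=3.7,fy=3.7,interpolation=cv2.INTER_CUBIC))
cv2.imwrite("pics/s1.png",cv2.resize(S[145:285,275:415],None,fx=4.2,fy=4.2,interpolation=cv2.INTER_CUBIC))
E
```

```text
nutN (np.float64(305.0), np.float64(241.0), np.int32(13), np.int32(11), np.int32(108)) (np.float64(365.0), np.float64(204.5), np.int32(5), np.int32(2), np.int32(9)) tri [0.4365 0.2753 0.0749] top@.071 [0.4372 0.2755 0.071 ] side [0.4358 0.2705 0.071 ]
nutF (np.float64(295.5), np.float64(180.5), np.int32(12), np.int32(10), np.int32(100)) (np.float64(312.5), np.float64(206.5), np.int32(4), np.int32(2), np.int32(8)) tri [0.5886 0.2973 0.0736] top@.071 [0.5881 0.2975 0.071 ] side [0.5901 0.294  0.071 ]
washer (np.float64(259.0), np.float64(206.5), np.int32(19), np.int32(18), np.int32(240)) (np.float64(332.0), np.float64(231.5), np.int32(15), np.int32(12), np.int32(117)) tri [0.524  0.3898 0.0647] top@.071 [0.5245 0.3888 0.071 ] side [0.5222 0.3967 0.071 ]
```

View pics/t1.png

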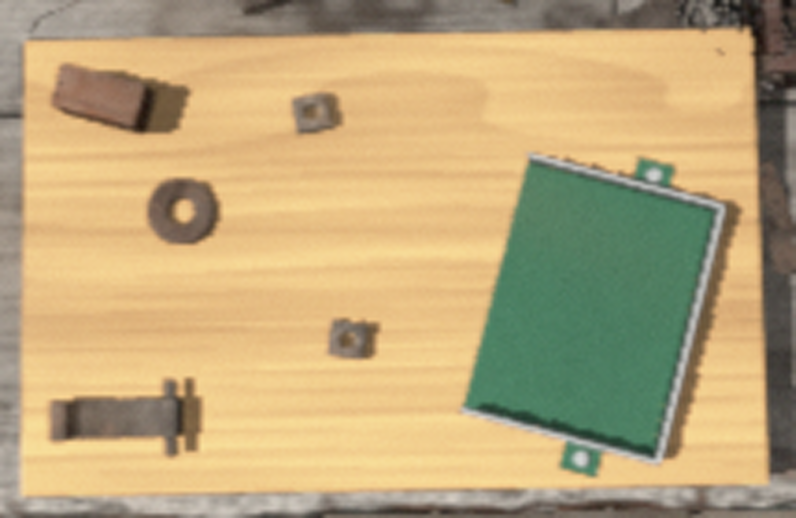

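View pics/s1.png

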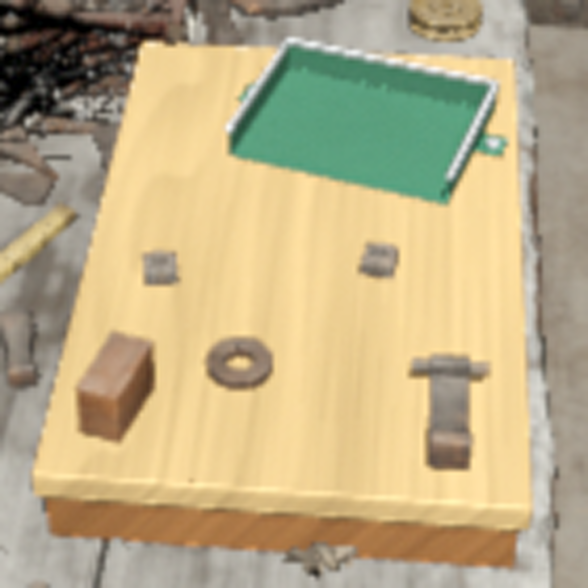

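The crops confirm the layout. In the top crop, the tray rim corners are at (532,156) and (465,410) at the mouth, and (723,206) and (660,461) at the back. Triangulated heights are about 65–75 mm, which matches parts lying on the 64 mm stand. Next I'll fit the tray and plan the pushes.

```bash
cat > plan.py <<'E'
from m import *
c=[(532,156),(465,410),(723,206),(660,461)]
P=np.array([at("top",210+u/3.7-.35,150+v/3.7-.35,.093)[:2] for u,v in c])
if __name__=="__main__":
    print(P.round(4), "mouth w",np.linalg.norm(P[0]-P[1]).round(3),"depth",np.linalg.norm(P[0]-P[2]).round(3),np.linalg.norm(P[1]-P[3]).round(3))
    # side view check of rim corners
    for u,v in((291,42),(497,83)):print("side back",at("side",275+u/4.2,145+v/4.2,.093).round(4))
ctr=P.mean(0)
X=(P[2]+P[3]-P[0]-P[1]);X/=np.linalg.norm(X);Y=np.array([-X[1],X[0]])
M=ctr-X*.0665+X*.0015
if __name__=="__main__":
    print("mouth",M.round(4),"X",X.round(4),"yaw",np.arctan2(X[1],X[0]).round(3))
    for n,q in(("N",(.437,.2755)),("F",(.588,.2975)),("W",(.524,.389)),("block",at("top",236,174,.106)[:2]),("clevis",at("top",244,263,.08)[:2])):
        d=np.array(q)-M;print(n,np.round(q,3),"tray frame",np.round([d@X,d@Y],3))
    from scipy.spatial.transform import Rotation as R
    s=robot.get_state();print(R.from_quat(s["eef_rot"]).as_matrix().round(3).tolist(),s["clock"])
E
python3 plan.py
```

```text
[[0.5546 0.1548]
 [0.3893 0.202 ]
 [0.5194 0.0301]
 [0.3544 0.0763]] mouth w 0.172 depth 0.13 0.13
side back [0.5147 0.0399 0.093 ]
side back [0.3514 0.0845 0.093 ]
mouth [0.4719 0.1784] X [-0.2693 -0.963 ] yaw -1.844
N [0.437 0.276] tray frame [-0.084 -0.06 ]
F [0.588 0.298] tray frame [-0.146  0.08 ]
W [0.524 0.389] tray frame [-0.217 -0.007]
block [0.601 0.439] tray frame [-0.285  0.054]
clevis [0.386 0.424] tray frame [-0.214 -0.149]
[[-0.938, 0.347, 0.0], [0.347, 0.938, 0.0], [0.0, 0.0, -1.0]] 0.7
```

```bash
python3 -m handwheel '[{"wz":0.149,"fingers":0.2},{"wz":0.149,"fingers":0.2},{"wz":0.149,"fingers":0.2},{"wz":0.149,"fingers":0.2},{"wz":0.149,"fingers":0.2},{"wz":0.149,"fingers":0.2},{"wz":0.149,"fingers":0.2},{"wz":0.149,"fingers":0.2},{"wz":0.149,"fingers":0.2},{"wz":0.149,"fingers":0.2}]'
cat > w.py <<'E'
from plan import *
from scipy.spatial.transform import Rotation as R
s=robot.get_state();p=s["tool_pos"];d=p[:2]-M;m=R.from_quat(s["eef_rot"]).as_matrix()
print("tcp tray",(d@X).round(4),(d@Y).round(4),"z",p[2].round(4),"yaw err",(np.arctan2(m[1,0],m[0,0])-1.298).round(3),"tilt",m[2].round(3),"open",s["opening"],"F",np.round(s["force"],1),"t",s["clock"],"j",np.round(s["joints"],2))
E
python3 w.py
```

```text
tcp tray -0.2742 -0.3593 z 0.2055 yaw err 1.489 tilt [ 0.  0. -1.] open 0.09374274151330246 F [-0.2 -0.5  0.6] t 0.7 j [ 1.07  0.21  1.54  0.    1.39 -0.15]schema error: expected keys x, y, z, wx, wy, wz, fingers
```

```bash
python3 -m handwheel '[{"x":0,"y":0,"z":0,"wx":0,"wy":0,"wz":0.149,"fingers":0.2},{"x":0,"y":0,"z":0,"wx":0,"wy":0,"wz":0.149,"fingers":0.2},{"x":0,"y":0,"z":0,"wx":0,"wy":0,"wz":0.149,"fingers":0.2},{"x":0,"y":0,"z":0,"wx":0,"wy":0,"wz":0.149,"fingers":0.2},{"x":0,"y":0,"z":0,"wx":0,"wy":0,"wz":0.149,"fingers":0.2},{"x":0,"y":0,"z":0,"wx":0,"wy":0,"wz":0.149,"fingers":0.2},{"x":0,"y":0,"z":0,"wx":0,"wy":0,"wz":0.149,"fingers":0.2},{"x":0,"y":0,"z":0,"wx":0,"wy":0,"wz":0.149,"fingers":0.2},{"x":0,"y":0,"z":0,"wx":0,"wy":0,"wz":0.149,"fingers":0.2},{"x":0,"y":0,"z":0,"wx":0,"wy":0,"wz":0.149,"fingers":0.2}]'
python3 w.py
```

```text
clock: 1.7
tool_pos: [0.1998, 0.5392, 0.2055]
eef_rot: [0.799, 0.601, -0.0, -0.0]
force: [-0.1, 0.8, 0.2]
opening: 0.0201
finger_force: 0.0
tcp tray -0.2741 -0.3593 z 0.2055 yaw err -0.007 tilt [-0. -0. -1.] open 0.020071267945175164 F [-0.1  0.8  0.2] t 1.7 j [1.07 0.21 1.54 0.   1.39 1.35]
```

```bash
python3 -m handwheel '[{"x":-1.54,"y":3.31,"z":0,"wx":0,"wy":0,"wz":0,"fingers":0.2},{"x":-1.54,"y":3.31,"z":0,"wx":0,"wy":0,"wz":0,"fingers":0.2},{"x":-1.54,"y":3.31,"z":0,"wx":0,"wy":0,"wz":0,"fingers":0.2},{"x":-1.54,"y":3.31,"z":0,"wx":0,"wy":0,"wz":0,"fingers":0.2},{"x":-1.54,"y":3.31,"z":0,"wx":0,"wy":0,"wz":0,"fingers":0.2},{"x":-1.54,"y":3.31,"z":0,"wx":0,"wy":0,"wz":0,"fingers":0.2},{"x":-1.54,"y":3.31,"z":0,"wx":0,"wy":0,"wz":0,"fingers":0.2},{"x":-1.54,"y":3.31,"z":0,"wx":0,"wy":0,"wz":0,"fingers":0.2},{"x":-1.54,"y":3.31,"z":0,"wx":0,"wy":0,"wz":0,"fingers":0.2},{"x":0,"y":0,"z":0,"wx":0,"wy":0,"wz":0,"fingers":0.2}]'
python3 w.py
```

```text
clock: 2.7
tool_pos: [0.4522, 0.3224, 0.2056]
eef_rot: [0.799, 0.602, 0.0, 0.001]
force: [-0.5, -0.3, -0.5]
opening: 0.0188
finger_force: 0.0
tcp tray -0.1334 -0.0578 z 0.2056 yaw err -0.006 tilt [-0.     0.002 -1.   ] open 0.01882266382477124 F [-0.5 -0.3 -0.5] t 2.7 j [ 0.46  0.16  1.59 -0.    1.39  0.74]
```

```bash
python3 -m handwheel '[{"x":0.2,"y":-0.25,"z":4,"wx":0,"wy":0,"wz":0,"fingers":0.2},{"x":0,"y":0,"z":4,"wx":0,"wy":0,"wz":0,"fingers":0.2},{"x":0,"y":0,"z":3,"wx":0,"wy":0,"wz":0,"fingers":0.2},{"x":0,"y":0,"z":1.3,"wx":0,"wy":0,"wz":0,"fingers":0.2},{"x":0,"y":0,"z":0.7,"wx":0,"wy":0,"wz":0,"fingers":0.2},{"x":0,"y":0,"z":0.4,"wx":0,"wy":0,"wz":0,"fingers":0.2},{"x":0,"y":0,"z":0.3,"wx":0,"wy":0,"wz":0,"fingers":0.2},{"x":0,"y":0,"z":0,"wx":0,"wy":0,"wz":0,"fingers":0.2},{"x":0,"y":0,"z":0,"wx":0,"wy":0,"wz":0,"fingers":0.2},{"x":0,"y":0,"z":0,"wx":0,"wy":0,"wz":0,"fingers":0.2}]'
python3 w.py
python3 - <<'E'
from h import *
cv2.imwrite("pics/t2.png",cv2.resize(get_image("top")[150:290,210:425],None,fx=3.7,fy=3.7,interpolation=cv2.INTER_CUBIC))
cv2.imwrite("pics/s2.png",cv2.resize(get_image("side")[145:285,275:415],None,fx=4.2,fy=4.2,interpolation=cv2.INTER_CUBIC))
E
```

```text
clock: 3.7
tool_pos: [0.4478, 0.3281, 0.0694]
eef_rot: [0.797, 0.604, 0.001, 0.0]
force: [-0.9, -0.1, -0.0]
opening: 0.0187
finger_force: 0.0
tcp tray -0.1376 -0.0635 z 0.0694 yaw err -0.001 tilt [ 0.001  0.001 -1.   ] open 0.0187277878878764 F [-0.9 -0.1 -0. ] t 3.7 j [0.48 0.31 1.71 0.   1.11 0.75]
```

View pics/s2.png

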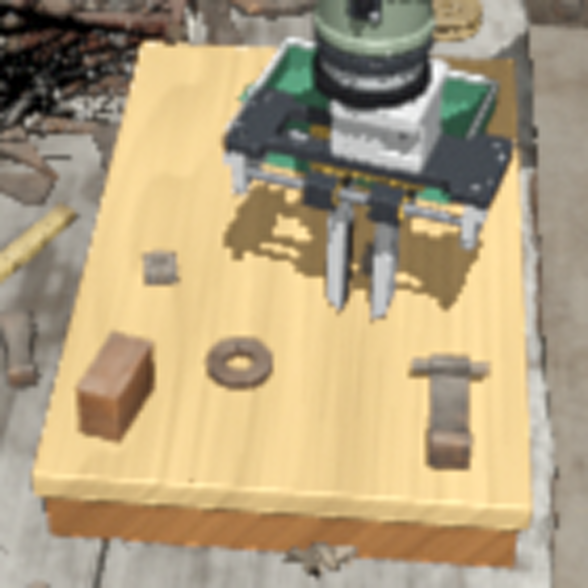

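The side crop shows the open fork, tips at about (338,303) and (378,313), squarely behind the near nut at (379,258) along the tray axis. I'll push it now.

```bash
python3 -m handwheel '[{"x":-0.5,"y":0,"z":0.15,"wx":0,"wy":0,"wz":0,"fingers":0.2},{"x":-0.8,"y":0.06,"z":0,"wx":0,"wy":0,"wz":0,"fingers":0.2},{"x":-1.1,"y":0.06,"z":0,"wx":0,"wy":0,"wz":0,"fingers":0.2},{"x":-1.1,"y":0.06,"z":0,"wx":0,"wy":0,"wz":0,"fingers":0.2},{"x":-1.1,"y":0.06,"z":0,"wx":0,"wy":0,"wz":0,"fingers":0.2},{"x":-1.1,"y":0.06,"z":0,"wx":0,"wy":0,"wz":0,"fingers":0.2},{"x":-1.1,"y":0.06,"z":0,"wx":0,"wy":0,"wz":0,"fingers":0.2},{"x":-1.1,"y":0.06,"z":0,"wx":0,"wy":0,"wz":0,"fingers":0.2},{"x":-1.1,"y":0.06,"z":0,"wx":0,"wy":0,"wz":0,"fingers":0.2},{"x":-1.1,"y":0.06,"z":0,"wx":0,"wy":0,"wz":0,"fingers":0.2}]'
python3 w.py; python3 -m handwheel '[{"x":-1.1,"y":0.06,"z":0,"wx":0,"wy":0,"wz":0,"fingers":0.2},{"x":-1.1,"y":0.06,"z":0,"wx":0,"wy":0,"wz":0,"fingers":0.2},{"x":-1.1,"y":0.06,"z":0,"wx":0,"wy":0,"wz":0,"fingers":0.2},{"x":-1.1,"y":0.06,"z":0,"wx":0,"wy":0,"wz":0,"fingers":0.2},{"x":-1.1,"y":0.06,"z":0,"wx":0,"wy":0,"wz":0,"fingers":0.2},{"x":-1.1,"y":0.06,"z":0,"wx":0,"wy":0,"wz":0,"fingers":0.2},{"x":-1.1,"y":0.06,"z":0,"wx":0,"wy":0,"wz":0,"fingers":0.2},{"x":-1.1,"y":0,"z":0,"wx":0,"wy":0,"wz":0,"fingers":0.2},{"x":-0.8,"y":0,"z":0,"wx":0,"wy":0,"wz":0,"fingers":0.2},{"x":-0.3,"y":0,"z":0,"wx":0,"wy":0,"wz":0,"fingers":0.2}]'
python3 w.py;python3 - <<'E'
from h import *
cv2.imwrite("pics/s3.png",cv2.resize(get_image("side")[145:285,275:415],None,fx=4.2,fy=4.2,interpolation=cv2.INTER_CUBIC))
E
```

```text
clock: 4.8
tool_pos: [0.4249, 0.2282, 0.067]
eef_rot: [0.797, 0.604, 0.0, 0.0]
force: [-0.2, -0.1, -0.2]
opening: 0.0189
finger_force: 0.1
tcp tray -0.0352 -0.0587 z 0.067 yaw err -0.001 tilt [ 0.  0. -1.] open 0.018883726375481812 F [-0.2 -0.1 -0.2] t 4.8 j [ 0.31  0.18  1.89 -0.    1.07  0.59]
clock: 5.8
tool_pos: [0.4021, 0.1318, 0.067]
eef_rot: [0.797, 0.604, 0.0, -0.0]
force: [0.8, 0.4, -0.9]
opening: 0.0189
finger_force: 0.1
tcp tray 0.0637 -0.0547 z 0.067 yaw err -0.002 tilt [ 0.  0. -1.] open 0.018913876315901492 F [ 0.8  0.4 -0.9] t 5.8 j [0.11 0.06 2.03 0.   1.06 0.39]
```

View pics/s3.png

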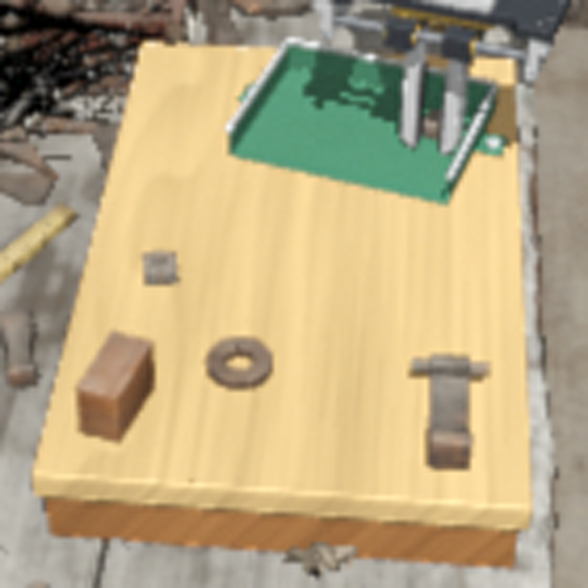

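The crop shows the near nut inside the tray between the fingertips at about (432,127), clear of the walls. I'll back off, lift and go behind the far nut.

```bash
python3 -m handwheel '[{"x":1.5,"y":0,"z":0,"wx":0,"wy":0,"wz":0,"fingers":0.2},{"x":1.5,"y":0,"z":-1,"wx":0,"wy":0,"wz":0,"fingers":0.2},{"x":0,"y":0,"z":-3.5,"wx":0,"wy":0,"wz":0,"fingers":0.2},{"x":0,"y":0,"z":-3.5,"wx":0,"wy":0,"wz":0,"fingers":0.2},{"x":3.8,"y":2.4,"z":0,"wx":0,"wy":0,"wz":0,"fingers":0.2},{"x":3.8,"y":2.4,"z":0,"wx":0,"wy":0,"wz":0,"fingers":0.2},{"x":3.8,"y":2.4,"z":0,"wx":0,"wy":0,"wz":0,"fingers":0.2},{"x":3.8,"y":2.4,"z":0,"wx":0,"wy":0,"wz":0,"fingers":0.2},{"x":3.8,"y":2.4,"z":0,"wx":0,"wy":0,"wz":0,"fingers":0.2},{"x":3.8,"y":2.4,"z":0,"wx":0,"wy":0,"wz":0,"fingers":0.2}]'
python3 -m handwheel '[{"x":0,"y":0,"z":0,"wx":0,"wy":0,"wz":0.1,"fingers":0.2},{"x":0,"y":0,"z":0,"wx":0,"wy":0,"wz":0.07,"fingers":0.2},{"x":0,"y":0,"z":0,"wx":0,"wy":0,"wz":0,"fingers":0.2},{"x":0,"y":0,"z":0,"wx":0,"wy":0,"wz":0,"fingers":0.2},{"x":0,"y":0,"z":0,"wx":0,"wy":0,"wz":0,"fingers":0.2},{"x":0,"y":0,"z":0,"wx":0,"wy":0,"wz":0,"fingers":0.2},{"x":0,"y":0,"z":0,"wx":0,"wy":0,"wz":0,"fingers":0.2},{"x":0,"y":0,"z":0,"wx":0,"wy":0,"wz":0,"fingers":0.2},{"x":0,"y":0,"z":0,"wx":0,"wy":0,"wz":0,"fingers":0.2},{"x":0,"y":0,"z":0,"wx":0,"wy":0,"wz":0,"fingers":0.2}]' >/dev/null
python3 w.py
```

```text
clock: 6.85
tool_pos: [0.6117, 0.3436, 0.1465]
eef_rot: [0.797, 0.604, -0.0, -0.0]
force: [1.3, 0.0, -0.1]
opening: 0.0188
finger_force: 0.0
tcp tray -0.1949 0.0896 z 0.147 yaw err -0.171 tilt [ 0.  0. -1.] open 0.018568680965166284 F [ 0.2 -0.3 -0.5] t 7.85 j [0.39 0.51 1.26 0.   1.37 0.83]
```

```bash
python3 -m handwheel '[{"x":0,"y":-0.05,"z":3,"wx":0,"wy":0,"wz":0,"fingers":0.2},{"x":0,"y":0,"z":2.5,"wx":0,"wy":0,"wz":0,"fingers":0.2},{"x":0,"y":0,"z":1.3,"wx":0,"wy":0,"wz":0,"fingers":0.2},{"x":0,"y":0,"z":0.6,"wx":0,"wy":0,"wz":0,"fingers":0.2},{"x":0,"y":0,"z":0.4,"wx":0,"wy":0,"wz":0,"fingers":0.2},{"x":0,"y":0,"z":0.2,"wx":0,"wy":0,"wz":0,"fingers":0.2},{"x":0,"y":0,"z":0,"wx":0,"wy":0,"wz":0,"fingers":0.2},{"x":0,"y":0,"z":0,"wx":0,"wy":0,"wz":0,"fingers":0.2},{"x":0,"y":0,"z":0,"wx":0,"wy":0,"wz":0,"fingers":0.2},{"x":0,"y":0,"z":0,"wx":0,"wy":0,"wz":0,"fingers":0.2}]' >/dev/null
python3 w.py; python3 -m handwheel '[{"x":-0.7,"y":0,"z":0,"wx":0,"wy":0,"wz":0,"fingers":0.2},{"x":-0.7,"y":0,"z":0,"wx":0,"wy":0,"wz":0,"fingers":0.2},{"x":-0.7,"y":0,"z":0,"wx":0,"wy":0,"wz":0,"fingers":0.2},{"x":-1.2,"y":0,"z":0,"wx":0,"wy":0,"wz":0,"fingers":0.2},{"x":-1.2,"y":0,"z":0,"wx":0,"wy":0,"wz":0,"fingers":0.2},{"x":-1.2,"y":0,"z":0,"wx":0,"wy":0,"wz":0,"fingers":0.2},{"x":-1.2,"y":0,"z":0,"wx":0,"wy":0,"wz":0,"fingers":0.2},{"x":-1.2,"y":0,"z":0,"wx":0,"wy":0,"wz":0,"fingers":0.2},{"x":-1.2,"y":0,"z":0,"wx":0,"wy":0,"wz":0,"fingers":0.2},{"x":-1.2,"y":0,"z":0,"wx":0,"wy":0,"wz":0,"fingers":0.2}]'>/dev/null
python3 w.py
python3 - <<'E'
from h import *
cv2.imwrite("pics/s4.png",cv2.resize(get_image("side")[145:285,275:415],None,fx=4.2,fy=4.2,interpolation=cv2.INTER_CUBIC))
E
```

```text
tcp tray -0.1953 0.0894 z 0.0676 yaw err -0.171 tilt [ 0.001  0.001 -1.   ] open 0.018738400715714684 F [-0.1  0.6  0.1] t 8.85 j [0.39 0.59 1.31 0.   1.24 0.83]
tcp tray -0.0905 0.0711 z 0.067 yaw err -0.171 tilt [ 0.  0. -1.] open 0.018950294917604832 F [-0.2  0.4 -0.1] t 9.85 j [ 0.27  0.43  1.55 -0.    1.16  0.72]
```

View pics/s4.png

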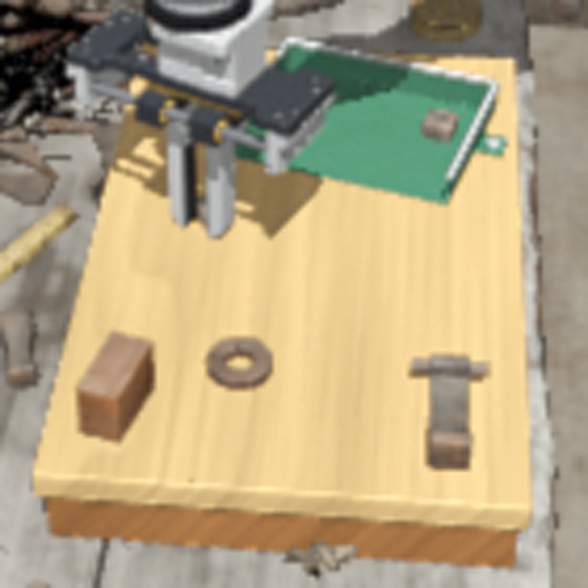

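The crop shows the near nut at rest in the tray at (440,124). The far nut has left its old spot and is hidden in front of the fork at (200,225). I'll keep pushing.

```bash
python3 -m handwheel '[{"x":-1.2,"y":0,"z":0,"wx":0,"wy":0,"wz":0,"fingers":0.2},{"x":-1.2,"y":0,"z":0,"wx":0,"wy":0,"wz":0,"fingers":0.2},{"x":-1.2,"y":0,"z":0,"wx":0,"wy":0,"wz":0,"fingers":0.2},{"x":-1.2,"y":0,"z":0,"wx":0,"wy":0,"wz":0,"fingers":0.2},{"x":-1.2,"y":0,"z":0,"wx":0,"wy":0,"wz":0,"fingers":0.2},{"x":-1.2,"y":0,"z":0,"wx":0,"wy":0,"wz":0,"fingers":0.2},{"x":-1.2,"y":0,"z":0,"wx":0,"wy":0,"wz":0,"fingers":0.2},{"x":-1.2,"y":0,"z":0,"wx":0,"wy":0,"wz":0,"fingers":0.2},{"x":-1.2,"y":0,"z":0,"wx":0,"wy":0,"wz":0,"fingers":0.2},{"x":-1.2,"y":0,"z":0,"wx":0,"wy":0,"wz":0,"fingers":0.2}]'>/dev/null
python3 w.py; python3 -m handwheel '[{"x":-1.2,"y":0,"z":0,"wx":0,"wy":0,"wz":0,"fingers":0.2},{"x":-1.2,"y":0,"z":0,"wx":0,"wy":0,"wz":0,"fingers":0.2},{"x":-0.6,"y":0,"z":0,"wx":0,"wy":0,"wz":0,"fingers":0.2},{"x":-0.2,"y":0,"z":0,"wx":0,"wy":0,"wz":0,"fingers":0.2},{"x":0,"y":0,"z":0,"wx":0,"wy":0,"wz":0,"fingers":0.2},{"x":1.5,"y":0,"z":0,"wx":0,"wy":0,"wz":0,"fingers":0.2},{"x":1.5,"y":0,"z":-1,"wx":0,"wy":0,"wz":0,"fingers":0.2},{"x":0,"y":0,"z":-3.5,"wx":0,"wy":0,"wz":0,"fingers":0.27},{"x":0,"y":0,"z":-3.5,"wx":0,"wy":0,"wz":0,"fingers":0.27},{"x":0,"y":0,"z":0,"wx":0,"wy":0,"wz":0,"fingers":0.27}]'>/dev/null
python3 w.py
```

```text
tcp tray 0.0276 0.0506 z 0.067 yaw err -0.171 tilt [ 0.  0. -1.] open 0.01868364077465313 F [ 0.6 -0.2 -0.2] t 10.9 j [ 0.1   0.27  1.77 -0.    1.1   0.54]
tcp tray 0.025 0.055 z 0.1536 yaw err -0.169 tilt [ 0.007  0.011 -1.   ] open 0.024944222163448288 F [ 0.6 -0.1  0.4] t 11.9 j [0.1  0.17 1.7  0.   1.26 0.54]
```

```bash
python3 -m handwheel '[{"x":0,"y":0,"z":0,"wx":0,"wy":0,"wz":-0.1,"fingers":0.27},{"x":0,"y":0,"z":0,"wx":0,"wy":0,"wz":-0.07,"fingers":0.27},{"x":3.6,"y":-0.78,"z":0,"wx":0,"wy":0,"wz":0,"fingers":0.27},{"x":3.6,"y":-0.78,"z":0,"wx":0,"wy":0,"wz":0,"fingers":0.27},{"x":3.6,"y":-0.78,"z":0,"wx":0,"wy":0,"wz":0,"fingers":0.27},{"x":3.6,"y":-0.78,"z":0,"wx":0,"wy":0,"wz":0,"fingers":0.27},{"x":3.6,"y":-0.78,"z":0,"wx":0,"wy":0,"wz":0,"fingers":0.27},{"x":3.6,"y":-0.78,"z":0,"wx":0,"wy":0,"wz":0,"fingers":0.27},{"x":3.6,"y":-0.78,"z":0,"wx":0,"wy":0,"wz":0,"fingers":0.27},{"x":3.6,"y":-0.78,"z":0,"wx":0,"wy":0,"wz":0,"fingers":0.27}]'>/dev/null
python3 -m handwheel '[{"x":0,"y":0,"z":0,"wx":0,"wy":0,"wz":0,"fingers":0.27},{"x":0,"y":0,"z":0,"wx":0,"wy":0,"wz":0,"fingers":0.27},{"x":0,"y":0,"z":0,"wx":0,"wy":0,"wz":0,"fingers":0.27},{"x":0,"y":0,"z":0,"wx":0,"wy":0,"wz":0,"fingers":0.27},{"x":0,"y":0,"z":0,"wx":0,"wy":0,"wz":0,"fingers":0.27},{"x":0,"y":0,"z":0,"wx":0,"wy":0,"wz":0,"fingers":0.27},{"x":0,"y":0,"z":0,"wx":0,"wy":0,"wz":0,"fingers":0.27},{"x":0,"y":0,"z":0,"wx":0,"wy":0,"wz":0,"fingers":0.27},{"x":0,"y":0,"z":0,"wx":0,"wy":0,"wz":0,"fingers":0.27},{"x":0,"y":0,"z":0,"wx":0,"wy":0,"wz":0,"fingers":0.27}]'>/dev/null
python3 w.py
python3 - <<'E'
from h import *
cv2.imwrite("pics/s5.png",cv2.resize(get_image("side")[145:285,275:415],None,fx=4.2,fy=4.2,interpolation=cv2.INTER_CUBIC))
E
```

```text
tcp tray -0.2594 -0.0116 z 0.1469 yaw err -0.001 tilt [-0. -0. -1.] open 0.02542300517465746 F [-0.   0.3 -0.4] t 13.9 j [ 0.56  0.48  1.3  -0.    1.36  0.83]
```

View pics/s5.png

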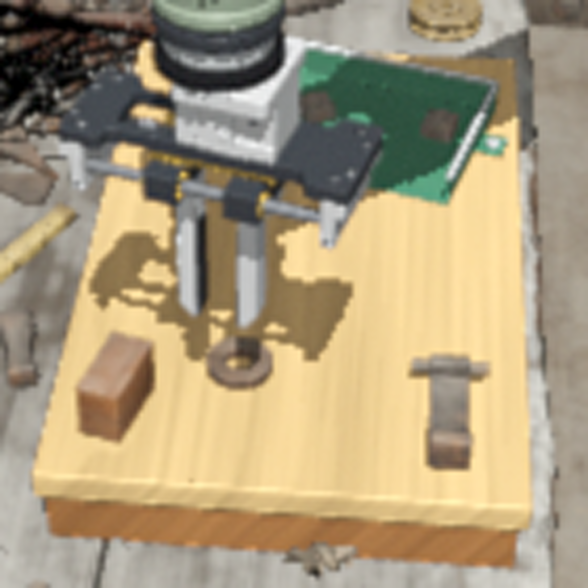

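Both nuts are in the tray, at (440,124) and (318,105), and the washer is still at (240,362). I'll centre on the washer and lower behind it.

```bash
python3 -m handwheel '[{"x":0.8,"y":0.4,"z":0,"wx":0,"wy":0,"wz":0,"fingers":0.27},{"x":0,"y":0,"z":2,"wx":0,"wy":0,"wz":0,"fingers":0.27},{"x":0,"y":0,"z":2,"wx":0,"wy":0,"wz":0,"fingers":0.27},{"x":0,"y":0,"z":2,"wx":0,"wy":0,"wz":0,"fingers":0.27},{"x":0,"y":0,"z":1,"wx":0,"wy":0,"wz":0,"fingers":0.27},{"x":0,"y":0,"z":0.5,"wx":0,"wy":0,"wz":0,"fingers":0.27},{"x":0,"y":0,"z":0.3,"wx":0,"wy":0,"wz":0,"fingers":0.27},{"x":0,"y":0,"z":0.25,"wx":0,"wy":0,"wz":0,"fingers":0.27},{"x":0,"y":0,"z":0,"wx":0,"wy":0,"wz":0,"fingers":0.27},{"x":0,"y":0,"z":0,"wx":0,"wy":0,"wz":0,"fingers":0.27}]'>/dev/null
python3 w.py
python3 - <<'E'
from h import *
cv2.imwrite("pics/s6.png",cv2.resize(get_image("side")[145:285,275:415],None,fx=4.2,fy=4.2,interpolation=cv2.INTER_CUBIC))
E
```

```text
tcp tray -0.2679 -0.0072 z 0.0673 yaw err -0.001 tilt [ 0.001  0.001 -1.   ] open 0.02565026846466332 F [-0.  -0.4 -0.8] t 14.95 j [0.56 0.58 1.33 0.   1.23 0.83]
```

View pics/s6.png

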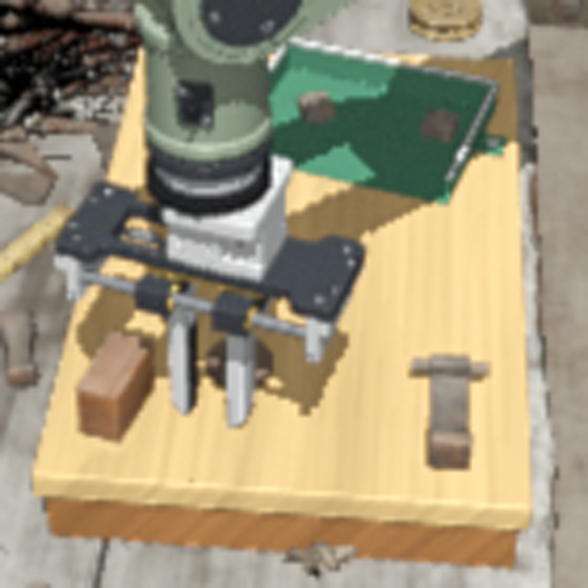

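The side crop shows both nuts in the tray at (317,107) and (440,124). The fork tips at (183,410) and (237,424) straddle the washer's axis and clear the block. I'll push the washer in.

```bash
python3 -m handwheel '[{"x":-0.7,"y":0,"z":0.05,"wx":0,"wy":0,"wz":0,"fingers":0.27},{"x":-0.7,"y":0,"z":0,"wx":0,"wy":0,"wz":0,"fingers":0.27},{"x":-0.7,"y":0,"z":0,"wx":0,"wy":0,"wz":0,"fingers":0.27},{"x":-1.2,"y":0,"z":0,"wx":0,"wy":0,"wz":0,"fingers":0.27},{"x":-1.2,"y":0,"z":0,"wx":0,"wy":0,"wz":0,"fingers":0.27},{"x":-1.2,"y":0,"z":0,"wx":0,"wy":0,"wz":0,"fingers":0.27},{"x":-1.2,"y":0,"z":0,"wx":0,"wy":0,"wz":0,"fingers":0.27},{"x":-1.2,"y":0,"z":0,"wx":0,"wy":0,"wz":0,"fingers":0.27},{"x":-1.2,"y":0,"z":0,"wx":0,"wy":0,"wz":0,"fingers":0.27},{"x":-1.2,"y":0,"z":0,"wx":0,"wy":0,"wz":0,"fingers":0.27}]'>/dev/null
python3 w.py
python3 -m handwheel '[{"x":-1.2,"y":0,"z":0,"wx":0,"wy":0,"wz":0,"fingers":0.27},{"x":-1.2,"y":0,"z":0,"wx":0,"wy":0,"wz":0,"fingers":0.27},{"x":-1.2,"y":0,"z":0,"wx":0,"wy":0,"wz":0,"fingers":0.27},{"x":-1.2,"y":0,"z":0,"wx":0,"wy":0,"wz":0,"fingers":0.27},{"x":-1.2,"y":0,"z":0,"wx":0,"wy":0,"wz":0,"fingers":0.27},{"x":-1.2,"y":0,"z":0,"wx":0,"wy":0,"wz":0,"fingers":0.27},{"x":-1.2,"y":0,"z":0,"wx":0,"wy":0,"wz":0,"fingers":0.27},{"x":-1.2,"y":0,"z":0,"wx":0,"wy":0,"wz":0,"fingers":0.27},{"x":-1.2,"y":0,"z":0,"wx":0,"wy":0,"wz":0,"fingers":0.27},{"x":-1.2,"y":0,"z":0,"wx":0,"wy":0,"wz":0,"fingers":0.27}]'>/dev/null
python3 w.py
```

```text
tcp tray -0.1614 -0.0077 z 0.066 yaw err -0.001 tilt [ 0.  0. -1.] open 0.02544213742405671 F [1.  0.6 0.5] t 16.0 j [ 0.44  0.42  1.57 -0.    1.15  0.72]
tcp tray -0.0414 -0.0079 z 0.066 yaw err -0.001 tilt [ 0.  0. -1.] open 0.025180100504231355 F [-0.2 -1.   0.3] t 17.0 j [ 0.27  0.26  1.79 -0.    1.09  0.54]
```

```bash
python3 -m handwheel '[{"x":-1.2,"y":0,"z":0,"wx":0,"wy":0,"wz":0,"fingers":0.27},{"x":-1.2,"y":0,"z":0,"wx":0,"wy":0,"wz":0,"fingers":0.27},{"x":-1.2,"y":0,"z":0,"wx":0,"wy":0,"wz":0,"fingers":0.27},{"x":-1.2,"y":0,"z":0,"wx":0,"wy":0,"wz":0,"fingers":0.27},{"x":-0.8,"y":0,"z":0,"wx":0,"wy":0,"wz":0,"fingers":0.27},{"x":-0.3,"y":0,"z":0,"wx":0,"wy":0,"wz":0,"fingers":0.27},{"x":0,"y":0,"z":0,"wx":0,"wy":0,"wz":0,"fingers":0.27},{"x":1.5,"y":0,"z":0,"wx":0,"wy":0,"wz":0,"fingers":0.27},{"x":1.5,"y":0,"z":0,"wx":0,"wy":0,"wz":0,"fingers":0.27},{"x":1.5,"y":0,"z":-1,"wx":0,"wy":0,"wz":0,"fingers":0.27}]'
python3 -m handwheel '[{"x":0,"y":0,"z":-3,"wx":0,"wy":0,"wz":0,"fingers":0.27},{"x":0,"y":0,"z":-3,"wx":0,"wy":0,"wz":0,"fingers":0.27},{"x":0,"y":0,"z":-3,"wx":0,"wy":0,"wz":0,"fingers":0.27},{"x":0,"y":0,"z":-3,"wx":0,"wy":0,"wz":0,"fingers":0.27},{"x":4,"y":-2.5,"z":0,"wx":0,"wy":0,"wz":0,"fingers":0.27},{"x":4,"y":-2.5,"z":0,"wx":0,"wy":0,"wz":0,"fingers":0.27},{"x":4,"y":-2.5,"z":0,"wx":0,"wy":0,"wz":0,"fingers":0.27},{"x":4,"y":-2.5,"z":0,"wx":0,"wy":0,"wz":0,"fingers":0.27},{"x":4,"y":-2.5,"z":0,"wx":0,"wy":0,"wz":0,"fingers":0.27},{"x":4,"y":-2.5,"z":0,"wx":0,"wy":0,"wz":0,"fingers":0.27}]'
python3 w.py;python3 - <<'E'
from h import *
cv2.imwrite("pics/t7.png",cv2.resize(get_image("top")[150:290,210:425],None,fx=3.7,fy=3.7,interpolation=cv2.INTER_CUBIC))
E
```

```text
clock: 18.0
tool_pos: [0.4711, 0.2094, 0.075]
eef_rot: [0.797, 0.604, -0.001, -0.001]
force: [0.4, 0.0, 0.5]
opening: 0.0256
finger_force: 0.0
clock: 19.0
tool_pos: [0.391, 0.4832, 0.1968]
eef_rot: [0.797, 0.605, 0.001, -0.0]
force: [0.3, 0.3, 1.0]
opening: 0.0254
finger_force: 0.0
tcp tray -0.2717 -0.16 z 0.1968 yaw err 0.001 tilt [ 0.001  0.001 -1.   ] open 0.02536599357755011 F [0.3 0.3 1. ] t 19.0 j [0.75 0.31 1.43 0.   1.4  1.02]
```

View pics/t7.png

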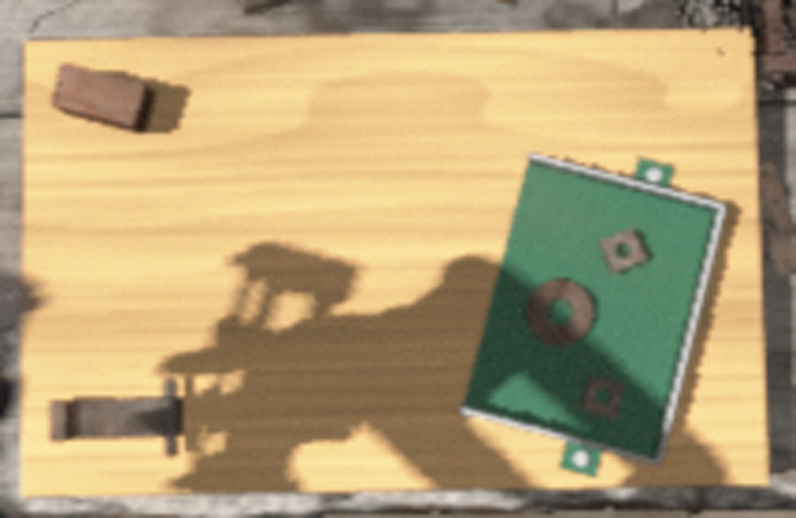

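The top crop shows both nuts, at (625,250) and (604,397), and the washer, at (561,312), all well inside the tray. The washer's centre is about 45 mm past the mouth. The block and clevis haven't moved, so I'll hand in.

```bash
python3 -c "
from plant import robot
print(robot.job_done())"
```

```text
the job is handed in; nothing more can be done
None
```

Job handed in at about 19 s on the robot clock: the last top view shows both nuts and the washer lying inside the tray and the block and clevis where they were; I didn't measure the three bench bystanders, and the hand-in gave no verdict.

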